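# Turn the specimen jar to the barcode scanner and scan it

## Robot

A 6-joint arm with a two-finger parallel gripper is mounted at the origin on the work surface. World frame = base frame: x ahead of the robot, y to its left, z up, the work surface at z = 0. Lengths are in mm, angles in rad, forces in N, time in s.
With the tool pointing down it reaches from about 275 to 750 mm from the base axis. Payload 10.2 kg.
Tool frame: the origin (TCP) lies at the very end of the fingers, on their centre line; the grasp point (between the pads) lies 19 mm behind it; z points along the fingers, x is the direction in which the jaws open and shut, and the axes are right-handed (so a half turn about z gives the same grasp; the last joint's range is limited). The gripper opens to 85 mm and grips with 20 to 120 N. Pads are 22 mm wide; open, the fingers measure 114 mm over their backs; the gripper's body (76 mm by 85 mm) begins 54 mm behind the grasp point. The pads swing forward as they close: fully open they stand 13 mm farther back than shut.
Start: joints at [-1.514, 0.313, 1.498, -0, 1.331, -0.223], TCP at [144.973, -504.593, 231.294] pointing down, gripper open.
Joint ranges: [-2.94, 2.94], [-0.97, 2.17], [0.19, 2.56], [-1.23, 4.37], [0.02, 3.11], [-2.88, 2.88]. Speed limits (rad/s): [2.39, 2.39, 3.01, 3.14, 3.14, 3.14].

## Interface

Orientations are given as a unit quaternion [w, x, y, z].
In Python, from rig import telemetry, capture, camera_model, finish_job gives the robot as it stands.
- The arm moves only by the shell command python3 -m inch 'ROWS' [FORCE]. ROWS is JSON, a list of rows, each a list of 5 numbers: the shift along the tool's x, y, z in m, then the turn about the tool's z in rad, then the finger opening in m, from 0 to 0.0854. A call has exactly 5 rows; each row shifts and turns the pose as measured when the row begins, along the tool's axes as they then stand; what a row does not reach is not made up. A row lasts 1/12 s, in which the tool goes at most 41.7 mm and 7.16 degrees, less where a joint would pass 70% of its speed; a pose out of reach is approached as far as the arm can. A call with a gripper value outside its range is refused whole. The fingers move at their own pace and stop on an object; FORCE is the grip in N (left out, the last holds). Time passes only in rows, so rows that do not move let the fingers close, or fill a call up. It gives the time, the measured TCP pose, the force and the opening at its end, in the units of the state.
- telemetry.sense(): the state, without advancing time (a new reading comes with each control period).
- capture(name): name is "scene" or "top" or "wrist"; returns the picture (384x512x3 uint8, blue, green, red); there is no depth.
- camera_model(name): a dict with "mtx" (3x3 intrinsics, pixels), "camera_from_world" (4x4, takes a point from world to camera coordinates). Camera axes: x right, y down, z forward; pixel columns grow to the right and rows downward; lengths in mm; the calibration is good to about 2 mm. A picture is of the moment at which its call begins: read the wrist's pose just before it. camera_model takes no time and is no camera call; for the wrist camera it gives the pose at the moment of the call.
- finish_job(): hands the job in, once; it reports no verdict.
The state is a dict: "time_s": time; "joints": joint angles; "dq": joint speeds; "tau": joint torques, N m; "eef_pos": TCP position; "ee_rot": TCP orientation; "force": force on the tool from outside, world axes, zero at the start; "wrist_torque": the same for the moment, N m; "grip_width": opening from 0.0 (shut) to 1.0 (fully open).
Only numpy, scipy, OpenCV 4.12 (cv2) and the standard library are available. Lean on these libraries where they do the work, as an engineer would, in place of code of your own. Each camera call takes 0.05 s, during which the arm holds its last target. There are 200 camera calls.

## Task

The specimen jar stands on the scanner's turntable with its barcode label turned away from the scanner. Turn the table by its upright posts until the label squarely faces the scanner's window, and only then press the key on top of the scanner fully down and let it go. The jar must stay upright in the ring of the turntable, and the other things on the counter must be left where they are.

Things in the scene. Friction and masses are not known exactly. Their poses are not given: they have to be found in the camera images.
- station: Fixed reading station, placed and yawed differently each time. Origin: on the turntable's vertical axis, at counter level; z up; +y points from that axis to the scanner. Scanner: a white block on its +y side, 90 mm wide (x), 75 mm deep (y, 130 to 205 mm from the axis), 100 mm tall, with a dark window towards the turntable and a key on top.
- window (a point): Middle of the dark window in the scanner's face: 130 mm from the turntable axis along the station's +y, 62 mm above the counter, at x = 0. The window looks at the turntable (along -y).
- disc (a point): Centre of the aluminium turntable disc's top face (radius 108 mm, 25 mm above the counter). It turns both ways without end, with light friction (about 2 N at a post), carries the jar round and stops when no longer pushed. A ring (inner radius 48 mm, 6 mm high) locates the jar in the middle.
- post (a point): Centre of the top of one of four identical round steel posts, 14 mm in diameter, that stand on the disc at 95 mm from its axis, 90 degrees apart, and reach from the disc's top face to 85 mm above the counter; the other three are 90, 180 and 270 degrees round from this one.
- jar: Amber jar 88 mm in diameter, white lid 92 mm (too wide for most grippers), 85 mm tall, 0.2 to 0.45 kg, standing loose in the disc's ring; top 110 mm above the counter. Origin: centre of its underside; z up; +x points out through the middle of the label and must end towards the scanner (station +y) within 15 degrees. A brown seal strip 14 mm wide on the lid runs from the middle to the rim at +x.
- label (a point): Middle of the white barcode label with black bars, on the jar's side: 45 mm from the jar's axis along its +x, 34 mm above its underside. The label covers about 40 degrees either side.
- scan_key (a joint): Travel of the scanner's push key: 0 up, 0.006 m fully down; sprung, about 5 N when fully down; it comes back up by itself. It counts as pressed from 0.004.
- scan_key_top (a point): Centre of the top face of the round black key, 36 mm in diameter, in the middle of the scanner's top (168 mm from the turntable axis); it is pressed straight down.
- spare_jar: A second jar of the same kind and size but without label, standing loose on the counter beside the station. Not to be disturbed. Origin: centre of its underside.
- reagent: Small loose white bottle with black cap, 54 mm in diameter, 100 mm tall, on the counter beside the station. Not to be disturbed. Origin: centre of its underside.
- rack: Loose brown wooden rack, 120 by 220 mm (x by y), 55 mm high, with capped tubes standing in it up to 93 mm. Not to be disturbed. Origin: centre of its underside.
There are look-alikes about, which are no part of the job. What is shaped like the jar but blue or green is not meant.

How it is judged:
By the outcome, as a careful person would: the job done as asked, in the order asked, and still so for the second after the job is handed in, with the robot touching nothing.
It also fails if it takes over 48 s, if anything falls off the work surface, if the arm or the gripper's body presses on something with over 40 N, if the wrist force passes 120 N, or if a joint passes its speed limit or range.

## Working session

There is one attempt and no reset: what is moved stays moved. The work goes in short steps, Python scripts to look and compute and a shell command to move; the robot and the scene stay as the last step left them, time stands still between calls to the robot, and variables do not carry over. Pictures are saved under pics/ and viewed, about 8 in all and at most 12, crops included, and the job is handed in when it is done.

```bash
mkdir -p pics; ls; python3 - <<'E'
from rig import telemetry,capture,camera_model
import cv2,numpy as np
print(telemetry.sense())
for n in("scene","top"):
    cv2.imwrite(f"pics/{n}0.png",capture(n)); m=camera_model(n); print(n,np.round(m["mtx"],1).tolist(),np.round(m["camera_from_world"],3).tolist())
a=cv2.imread("pics/scene0.png");b=cv2.imread("pics/top0.png")
cv2.imwrite("pics/s1.png",cv2.resize(a,(800,600),interpolation=cv2.INTER_CUBIC));cv2.imwrite("pics/t1.png",cv2.resize(b,(800,600),interpolation=cv2.INTER_CUBIC))
E
```

```text
pics
{'time_s': 0.0, 'joints': array([-1.51438417e+00,  3.13432437e-01,  1.49842998e+00,  1.81491386e-05,
        1.33098566e+00, -2.23388417e-01]), 'dq': array([-2.24050280e-03, -8.74251485e-05, -4.67604121e-05,  3.81069518e-04,
        2.17278784e-03,  1.19987381e-03]), 'tau': array([-2.80685606e-05, -4.12265289e+01, -2.59740472e+01, -1.53611377e-04,
        4.17015268e-03, -9.85819746e-07]), 'eef_pos': array([ 144.97021   , -504.32724186,  230.74673205]), 'ee_rot': array([-4.85019666e-04,  7.98798887e-01, -6.01597826e-01, -3.98570704e-04]), 'force': array([-0.12194598, -0.96912019,  0.57830317]), 'wrist_torque': array([-0.03529464,  0.00193792, -0.05167146]), 'grip_width': 0.9985120039735079}
scene [[378.4, 0.0, 251.1], [0.0, 378.4, 195.4], [0.0, 0.0, 1.0]] [[-0.828, 0.561, -0.004, 419.887], [0.377, 0.552, -0.743, -196.228], [-0.415, -0.617, -0.669, 1447.619], [0.0, 0.0, 0.0, 1.0]]
top [[399.2, 0.0, 256.1], [0.0, 399.2, 188.7], [0.0, 0.0, 1.0]] [[0.009, -1.0, -0.012, 102.435], [-0.996, -0.007, -0.089, 593.714], [0.088, 0.012, -0.996, 993.571], [0.0, 0.0, 0.0, 1.0]]
```

View pics/t1.png

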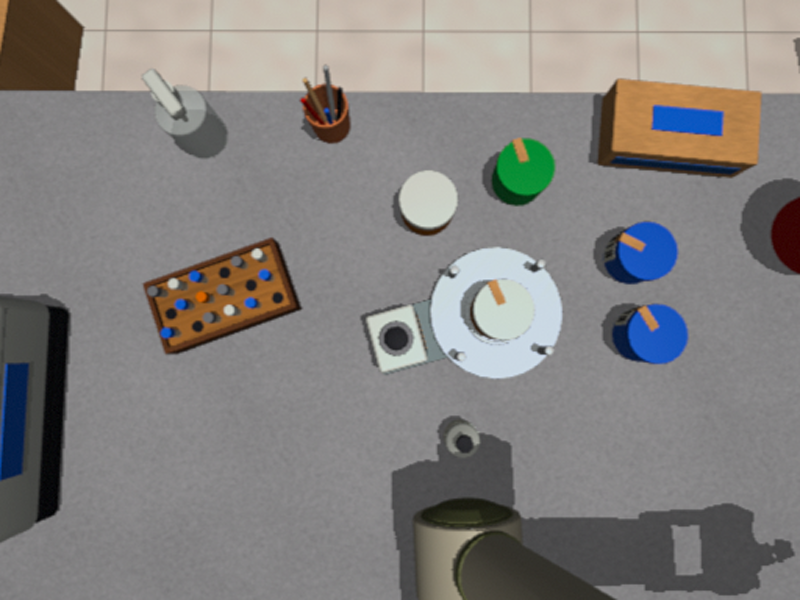

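View pics/s1.png

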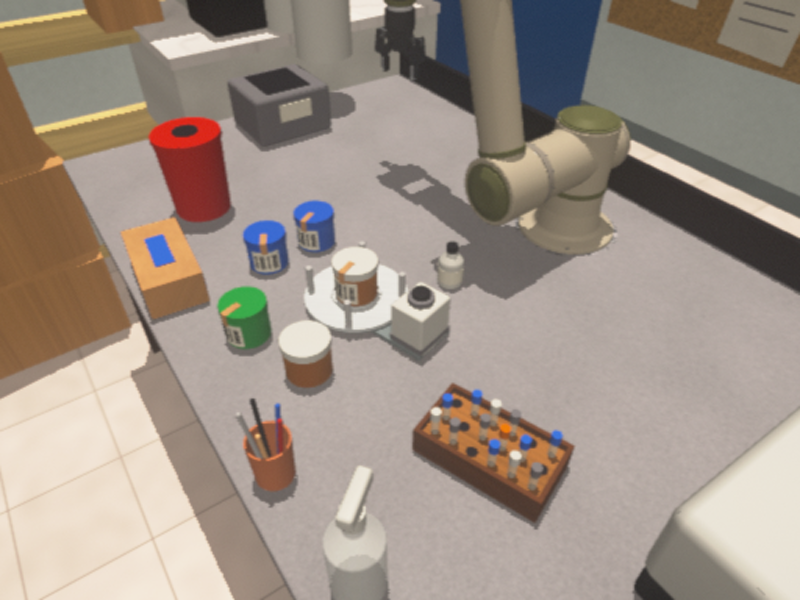

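The top view (800 px scale) shows the turntable at (496,312), posts at (453,271), (539,265), (459,356) and (545,350), and the seal strip at about (495,291) pointing up. The scanner key is at (396,338), with the spare jar (428,200) and reagent bottle (463,438) close to the disc. The scene view confirms that arrangement. Next I measure these.

```bash
cat > h.py <<'E'
import numpy as np,cv2
from rig import telemetry,capture,camera_model
def ray(n,uv,z,m=None):
    m=m or camera_model(n); T=np.array(m["camera_from_world"]);K=np.array(m["mtx"]);R=T[:3,:3];c=-R.T@T[:3,3]
    d=R.T@np.linalg.solve(K,[uv[0],uv[1],1.]); return (c+d*(z-c[2])/d[2])
def proj(n,p,m=None):
    m=m or camera_model(n); q=np.array(m["mtx"])@(np.array(m["camera_from_world"])@np.r_[p,1])[:3]; return q[:2]/q[2]
def comps(mask,amin):
    n,l,s,c=cv2.connectedComponentsWithStats(mask.astype(np.uint8))
    return [(l==i,s[i],c[i]) for i in range(1,n) if s[i,4]>=amin]
E
python3 - <<'E'
from h import *
im=cv2.imread("pics/top0.png");hsv=cv2.cvtColor(im,cv2.COLOR_BGR2HSV).astype(int);H,S,V=hsv[...,0],hsv[...,1],hsv[...,2]
s=800/512
def at(m,u,v,a=3):
    return min(comps(m,a),key=lambda c:np.hypot(c[2][0]-u/s,c[2][1]-v/s))
# disc: bluish white hull
for n in [(496,260),(453,271),(530,312),(520,330),(395,360)]: print(n,hsv[int(n[1]/s),int(n[0]/s)])
d=at((V>180)&(im[...,0].astype(int)-im[...,2]>8),496,312,200);pts=np.argwhere(d[0])[:,::-1].astype(np.float32)
h=cv2.convexHull(pts)[:,0];w=np.array([ray("top",p,25)[:2] for p in h]).astype(np.float32)
c,r=cv2.minEnclosingCircle(w);print("disc",c,r)
# strip
st=at((H<20)&(S>60)&(V>150),495,291);p=np.argwhere(st[0])[:,::-1].astype(np.float32);W=np.array([ray("top",q,110)[:2] for q in p]);vx=cv2.fitLine(W.astype(np.float32),cv2.DIST_L2,0,.01,.01).ravel();print("strip",st[1],W.mean(0),vx)
# lid
l=at((V>150)&(im[...,2].astype(int)-im[...,0]>4)&(S<60),502,308,100);h=cv2.convexHull(np.argwhere(l[0]|st[0])[:,::-1])[:,0];w=np.array([ray("top",q,110)[:2] for q in h],np.float32);print("lid",cv2.minEnclosingCircle(w))
k=at(V<70,396,338,30);key=ray("top",k[2],106);print("key",k[1],key)
sc=at((V>150)&(im[...,2].astype(int)-im[...,0]>4)&(S<60),396,338,100);w=np.array([ray("top",q,100)[:2] for q in np.argwhere(sc[0])[:,::-1]],np.float32);print("scanner",cv2.minAreaRect(w))
for q in [(454,270),(540,264),(458,357),(547,350)]: 
    g=ray("top",(q[0]/s,q[1]/s),85)[:2]-c; print("post",g+c,np.hypot(*g),np.degrees(np.arctan2(g[1],g[0])))
g=key[:2]-c;print("key r",np.hypot(*g),np.degrees(np.arctan2(g[1],g[0])))
for nm,q,z in [("spare",(428,199),85),("reag",(463,443),100)]: print(nm,ray("top",(q[0]/s,q[1]/s),z))
b=im[140:260,220:380];cv2.imwrite("pics/c1.png",cv2.resize(b,(800,600),interpolation=cv2.INTER_CUBIC))
E
```

```text
(496, 260) [100  24 223]
(453, 271) [ 75   5 198]
(530, 312) [ 70  18 217]
(520, 330) [ 76  15 215]
(395, 360) [ 69  16 217]
disc (566.5465087890625, -49.292518615722656) 107.2026596069336
strip [312 179  11  16  91] [591.30795381 -37.71191396] [ 9.1652924e-01  3.9996770e-01  5.9130798e+02 -3.7711914e+01]
lid ((671.490966796875, 22.491865158081055), 118.99930572509766)
key [246 209  15  15 180] [521.26873932 112.88288289 106.        ]
scanner ((746.6611328125, 67.76612091064453), (66.49250793457031, 88.11531829833984), 16.84551429748535)
post [626.82940919  23.46086358] 94.48324031925549 50.35511220685105
post [ 637.10698123 -109.29732103] 92.62481624296217 -40.37792244808021
post [492.99164824  17.23570733] 99.17823530512578 137.87157694494513
post [ 504.80236584 -118.46332058] 92.71967985819623 -131.7531542183286
key r 168.37736564781957 105.59920808842607
spare [738.35899578  64.1637367   85.        ]
reag [366.09015258  10.98406139 100.        ]
```

View pics/c1.png

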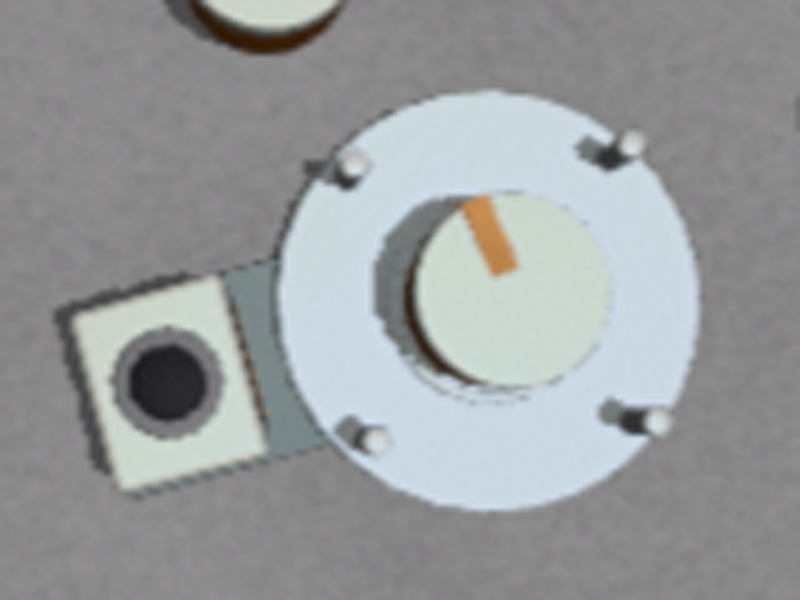

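Estimates: the axis is at (566.5,-49.3). The key lies at radius 168 mm, as specified, so station +y is at 105.6°. The label is at about 24° and the posts at about 49° + 90k. I need roughly +81.5° CCW, pushing the near post at -131° with the shut fingers.

```bash
python3 -m inch '[[-0.020,-0.029,0,0,0],[-0.020,-0.029,0,0,0],[-0.020,-0.029,0,0,0],[-0.020,-0.029,0,0,0],[-0.020,-0.029,0,0,0]]' 40
python3 -m inch '[[-0.020,-0.029,0,0,0],[-0.020,-0.029,0,0,0],[-0.020,-0.029,0,0,0],[-0.020,-0.029,0,0,0],[-0.020,-0.029,0,0,0]]'
```

```text
time_s: 0.52
eef_pos: [256.5, -366.5, 228.2]
ee_rot: [-0.001, 0.796, -0.605, -0.002]
force: [1.2, 1.1, -0.7]
grip_width: 0.298
time_s: 0.93
eef_pos: [373.1, -223.1, 228.0]
ee_rot: [-0.002, 0.795, -0.606, -0.003]
force: [0.4, -0.3, 0.0]
grip_width: 0.001
```

```bash
python3 -m inch '[[-0.018,-0.0275,0,0,0],[-0.018,-0.0275,0,0,0],[-0.018,-0.0275,0,0,0],[-0.018,-0.0275,0,0,0],[-0.018,-0.0275,0,0,0]]'
python3 -m inch '[[0,0,0.020,-0.11,0],[0,0,0.020,-0.11,0],[0,0,0.020,-0.11,0],[0,0,0.020,-0.11,0],[0,0,0.005,-0.08,0]]'
python3 - <<'E'
from h import *
cv2.imwrite("pics/w2.png",capture("wrist"))
print(telemetry.sense()["eef_pos"],telemetry.sense()["ee_rot"])
E
```

```text
time_s: 1.35
eef_pos: [485.5, -91.0, 227.8]
ee_rot: [-0.002, 0.796, -0.606, -0.004]
force: [1.1, 0.1, -0.3]
grip_width: 0.001
time_s: 1.77
eef_pos: [489.1, -83.8, 139.5]
ee_rot: [-0.003, 0.93, -0.368, -0.002]
force: [-0.6, 0.5, -0.6]
grip_width: -0.0
[489.05047824 -83.85818028 139.62647729] [-0.00305245  0.93066222 -0.36586153 -0.00196493]
```

View pics/w2.png

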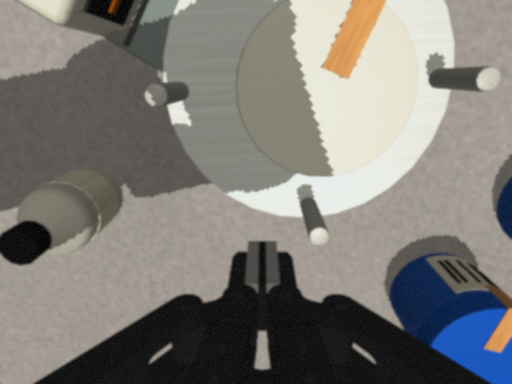

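The wrist view shows post tops at (488,78), (160,95) and (317,236). The nearest is the one to push, and the fingers stand left of it, clear of everything.

```bash
python3 - <<'E'
from h import *
P=[ray("wrist",q,85)[:2] for q in [(488,78),(155,96),(317,236)]]
c=(P[0]+P[1])/2;print(P,"axis",c,"d",np.linalg.norm(P[0]-P[1]))
for p in P: g=p-c;print(np.hypot(*g),np.degrees(np.arctan2(g[1],g[0])))
a=ray("wrist",(370,-10),110)[:2];b=ray("wrist",(338,75),110)[:2];print("strip",np.degrees(np.arctan2(*(a-b)[::-1])))
print("yaw",telemetry.sense()["joints"])
E
```

```text
[array([ 639.60375079, -109.80223303]), array([493.46335406,  12.28425224]), array([ 504.67322406, -120.73765886])] axis [566.53355243 -48.7589904 ] d 190.42616795361158
95.2130839768058 -39.87556639644531
95.21308397680576 140.12443360355468
94.9085293319332 -130.67661538409
strip 29.234778093959005
yaw [-0.40956533  0.34671988  1.70710523  0.00671949  1.09191794  0.33644792]
```

The wrist view gives the axis at (566.5,-49) and the post radius as 95.1 mm, matching the specification, with the post at -130.4°. Now I shift outward, descend to z≈50 and start pushing.

```bash
python3 -m inch '[[0,0.004,0.018,0,0],[0,0.004,0.018,0,0],[0,0.004,0.018,0,0],[0,0.002,0.018,0,0],[0,0,0.015,0,0]]'
python3 -m inch '[[0.002,0,0,0,0],[0.004,0,0,0,0],[0.004,0,0,0,0],[0.003,0,0,0,0],[0.002,0,0,0,0]]'
```

```text
time_s: 2.23
eef_pos: [481.3, -94.8, 52.9]
ee_rot: [-0.003, 0.929, -0.37, 0.002]
force: [0.5, 0.4, -0.3]
grip_width: 0.001
time_s: 2.65
eef_pos: [493.1, -106.1, 53.7]
ee_rot: [-0.003, 0.928, -0.373, 0.001]
force: [-1.9, 1.4, -1.1]
grip_width: 0.001
```

```bash
python3 -m inch '[[0.0085,0.002,0.0005,-0.09,0],[0.0085,0.002,0.0005,-0.09,0],[0.0085,0.002,0,-0.09,0],[0.0085,0.002,0,-0.09,0],[0.0085,0.002,0,-0.09,0]]'
python3 - <<'E'
from telemetry import x
E
python3 - <<'E'
from h import *
s=telemetry.sense();d=s["eef_pos"][:2]-[566.5,-49];q=s["ee_rot"];print(np.hypot(*d),np.degrees(np.arctan2(d[1],d[0])),"yaw",np.degrees(2*np.arctan2(q[2],q[1])))
E
```

```text
time_s: 3.07
eef_pos: [524.1, -137.6, 55.4]
ee_rot: [-0.004, 0.989, -0.148, 0.001]
force: [-0.4, 1.4, -0.6]
grip_width: 0.0
98.21612822020303 -115.59987911374736 yaw -17.02649819065219Traceback (most recent call last):
  File "<stdin>", line 1, in <module>
ModuleNotFoundError: No module named 'telemetry'
```

```bash
python3 -m inch '[[0.0085,0.0015,0.001,-0.09,0],[0.0085,0.0015,0.001,-0.09,0],[0.0085,0.0015,0.001,-0.09,0],[0.0085,0.0015,0.001,-0.09,0],[0.0085,0.0015,0.001,-0.09,0]]'
python3 - <<'E'
from h import *
s=telemetry.sense();d=s["eef_pos"][:2]-[566.5,-49];q=s["ee_rot"];print(np.hypot(*d),np.degrees(np.arctan2(d[1],d[0])),"yaw",np.degrees(2*np.arctan2(q[2],q[1])))
E
```

```text
time_s: 3.48
eef_pos: [567.4, -151.0, 53.7]
ee_rot: [-0.003, 0.996, 0.087, 0.002]
force: [-2.6, 1.0, 0.5]
grip_width: 0.001
102.02452598340412 -89.4703892756815 yaw 9.994171627584839
```

```bash
python3 -m inch '[[0.0085,-0.0005,0,-0.09,0],[0.0085,-0.0005,0,-0.09,0],[0.0085,0.0005,0,-0.09,0],[0.004,0,0,-0.05,0],[0,0,0,0,0]]'
python3 - <<'E'
from h import *
s=telemetry.sense();d=s["eef_pos"][:2]-[566.5,-49];q=s["ee_rot"];print(np.hypot(*d),np.degrees(np.arctan2(d[1],d[0])),"yaw",np.degrees(2*np.arctan2(q[2],q[1])))
im=capture("top");cv2.imwrite("pics/top3.png",im);cv2.imwrite("pics/c3.png",cv2.resize(im[140:260,220:380],(800,600),interpolation=cv2.INTER_CUBIC))
E
```

```text
time_s: 3.9
eef_pos: [598.6, -143.8, 56.4]
ee_rot: [-0.001, 0.967, 0.254, 0.003]
force: [-0.2, 0.4, 0.4]
grip_width: 0.002
100.12335758344639 -71.27489611770066 yaw 29.44877885983394
```

View pics/c3.png

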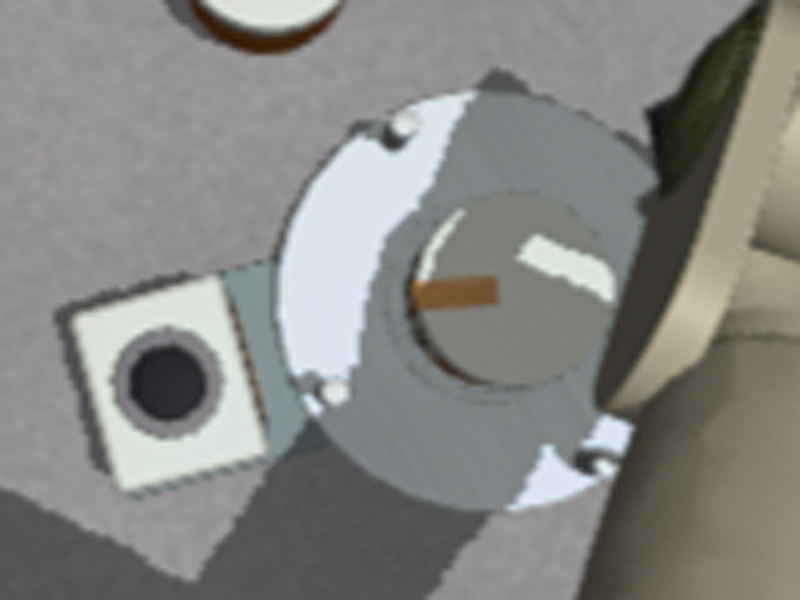

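The seal strip now runs from (497,290) to (412,297) in the crop, close to the scanner direction. Post tops are at (405,125), (332,390) and (603,463).

```bash
cat > m.py <<'E'
from h import *
import sys
im=cv2.imread(sys.argv[1]);hsv=cv2.cvtColor(im,cv2.COLOR_BGR2HSV).astype(int)
H,S,V=hsv[...,0],hsv[...,1],hsv[...,2]
m=(H<22)&(S>90)&(V>100);m[:190-0]=m[:190]&False if 0 else m[:190]
best=[c for c in comps(m,30) if np.hypot(c[2][0]-313,c[2][1]-198)<20]
for st in best:
    W=np.array([ray("top",q,110)[:2] for q in np.argwhere(st[0])[:,::-1]]).astype(np.float32)
    v=cv2.fitLine(W,cv2.DIST_L2,0,.01,.01).ravel();a=np.degrees(np.arctan2(v[1],v[0]));r=cv2.minAreaRect(W)
    g=W.mean(0)-[566.5,-49];print("strip",st[1],"line",a,a-180,"from axis",np.degrees(np.arctan2(g[1],g[0])),np.hypot(*g),"rect",r)
E
python3 m.py pics/top3.png; python3 - <<'E'
from h import *
for u,v in [(405,125),(332,390),(603,463)]:
    g=ray("top",(220+u/5-.4,140+v/5-.4),85)[:2]-[566.5,-49];a=np.degrees(np.arctan2(g[1],g[0]));print(np.hypot(*g),a,a%90)
E
```

```text
strip [302 195  17   7  86] line -86.39653 -266.39655 from axis 94.8912109299798 28.183920399953042 rect ((564.0459594726562, -20.392839431762695), (12.676519393920898, 37.66474533081055), 4.540687084197998)
93.82483651236451 30.9156867077092 30.9156867077092
95.9829222333781 119.83314153988204 29.833141539882035
93.33906203357279 -150.64169549468718 29.358304505312816
```

Posts and jar agree: the disc has turned 70.4° and the label is at about 94°. It needs +11.5° more.

```bash
python3 -m inch '[[0.006,0.0005,0.001,-0.07,0],[0.006,0.0005,0.001,-0.07,0],[0.005,0.0005,0.001,-0.05,0],[0.002,0,0,0,0],[0,0,0,0,0]]'
python3 - <<'E'
from h import *
s=telemetry.sense();d=s["eef_pos"][:2]-[566.5,-49];q=s["ee_rot"];print(np.hypot(*d),np.degrees(np.arctan2(d[1],d[0])),"yaw",np.degrees(2*np.arctan2(q[2],q[1])))
im=capture("top");cv2.imwrite("pics/top4.png",im)
E
python3 m.py pics/top4.png
```

```text
time_s: 4.37
eef_pos: [615.1, -136.4, 56.0]
ee_rot: [0.001, 0.94, 0.341, 0.004]
force: [0.0, 0.0, 0.6]
grip_width: 0.002
100.0033080571333 -60.91087846647593 yaw 39.935656296211675
strip [304 196  16   9  85] line -73.87107 -253.87106 from axis 105.52290236669322 26.52811622483589 rect ((559.4501342773438, -23.14484214782715), (12.455143928527832, 36.33364486694336), 14.490673065185547)
```

The label is at 106.1° against the target 105.6°. I back off the post and rise, then check.

```bash
python3 -m inch '[[-0.008,0.001,0,0,0],[-0.008,0.001,0,0,0],[-0.004,0,-0.01,0,0],[0,0,-0.03,0,0],[0,0,-0.035,0,0]]'
python3 -m inch '[[0,0,-0.030,0,0],[0,0,-0.020,0,0],[-0.018,-0.018,0,0,0],[-0.024,-0.024,0,0,0],[-0.024,-0.024,0,0,0]]'
python3 - <<'E'
from h import *
s=telemetry.sense();p=s["eef_pos"];q=s["ee_rot"];y=2*np.arctan2(q[2],q[1]);print(p,np.degrees(y),s["joints"])
d=np.array([521.3,112.9])-p[:2];print("tool d",d@[np.cos(y),np.sin(y)],d@[np.sin(y),-np.cos(y)])
E
```

```text
time_s: 4.83
eef_pos: [594.4, -152.3, 127.6]
ee_rot: [-0.004, 0.941, 0.338, -0.001]
force: [-0.1, -0.3, 0.3]
grip_width: 0.006
time_s: 5.25
eef_pos: [502.4, -147.5, 191.5]
ee_rot: [0.003, 0.942, 0.336, 0.006]
force: [0.2, -0.9, -0.4]
grip_width: -0.001
[ 502.36755691 -147.47864808  191.45491798] 39.21152941153118 [-0.51210089  0.33695709  1.57233877  0.00544416  1.22020587 -1.19831009]
tool d 179.27671954854654 -189.77706817229262
```

```bash
python3 - <<'E'
from h import *
a=capture("top");b=capture("scene");cv2.imwrite("pics/top5.png",a);cv2.imwrite("pics/scene5.png",b)
A=cv2.resize(a[140:260,220:380],(400,300),interpolation=cv2.INTER_CUBIC);B=cv2.resize(b[140:245,170:310],(400,300),interpolation=cv2.INTER_CUBIC)
cv2.imwrite("pics/c5.png",np.hstack([A,B]))
E
python3 m.py pics/top5.png
```

```text
strip [303 196  17  10  88] line -74.94379 -254.94379 from axis 105.9620538763971 28.221922021708323 rect ((558.9015502929688, -22.085996627807617), (12.280301094055176, 38.58882141113281), 15.706399917602539)
```

View pics/c5.png

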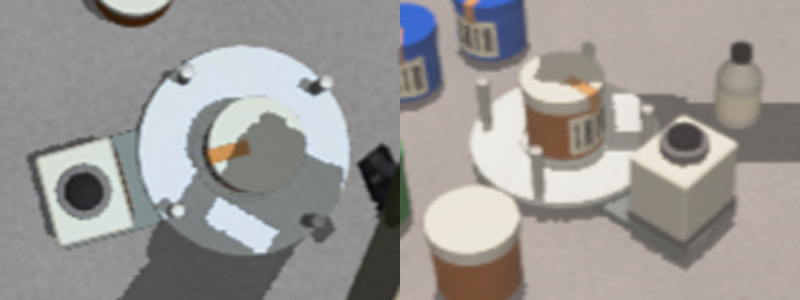

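The strip points at 105-106° and the label faces the scanner window. The jar is upright, and the spare jar and reagent bottle have not moved. Now to the key.

```bash
python3 -m inch '[[0.017,-0.018,0,0,0],[0.017,-0.018,0,0,0],[0.017,-0.018,0,0,0],[0.017,-0.018,0,0,0],[0.017,-0.018,0,0,0]]'
python3 -m inch '[[0.017,-0.018,0,0,0],[0.017,-0.018,0,0,0],[0.017,-0.018,0,0,0],[0.017,-0.018,0.01,0,0],[0.010,-0.010,0.01,0,0]]'
cat > k.py <<'E'
from h import *
s=telemetry.sense();p=s["eef_pos"];q=s["ee_rot"];y=2*np.arctan2(q[2],q[1]);print(p,s["force"],np.degrees(y))
d=np.array([521.3,112.9])-p[:2];print("tool d",d@[np.cos(y),np.sin(y)],d@[np.sin(y),-np.cos(y)])
E
python3 k.py
```

```text
time_s: 5.77
eef_pos: [508.0, -25.0, 195.4]
ee_rot: [0.004, 0.945, 0.328, 0.007]
force: [0.3, 0.5, 0.4]
grip_width: 0.002
time_s: 6.18
eef_pos: [521.0, 92.6, 181.0]
ee_rot: [0.006, 0.945, 0.326, 0.012]
force: [0.4, -0.4, -0.0]
grip_width: -0.002
[521.03895573  92.64861167 181.00541258] [ 0.35668513 -0.44507703 -0.03062734] 38.06404381129063
tool d 12.691355549541493 -15.783420661859997
```

```bash
python3 -m inch '[[0.006,-0.008,0.01,0,0],[0.005,-0.006,0.012,0,0],[0.001,-0.001,0.014,0,0],[0,0,0.012,0,0],[0,0,0.008,0,0]]'; python3 k.py
python3 - <<'E'
from h import *
a=capture("wrist");b=capture("scene");cv2.imwrite("pics/scene6.png",b)
B=cv2.resize(b[140:245,200:340],(400,300),interpolation=cv2.INTER_CUBIC)
cv2.imwrite("pics/c6.png",np.hstack([cv2.resize(a,(400,300)),B]))
E
```

```text
time_s: 6.6
eef_pos: [524.0, 114.3, 124.5]
ee_rot: [0.006, 0.945, 0.326, 0.014]
force: [0.6, 0.7, -0.3]
grip_width: -0.001
[523.97825034 114.2994436  124.4608329 ] [ 0.58843748  0.69941247 -0.25419848] 38.06971845452772
tool d -2.9714068553338446 -0.5497350099495373
```

View pics/c6.png

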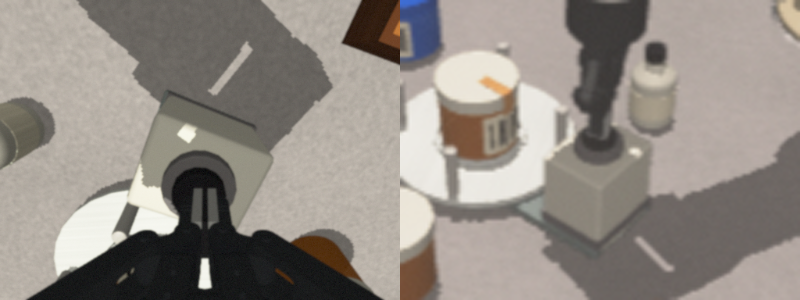

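The fingers stand right over the black key, about 3 mm off along tool x. I correct that and descend gently, watching the force.

```bash
python3 -m inch '[[-0.002,-0.0005,0.002,0,0],[-0.001,0,0.002,0,0],[0,0,0.003,0,0],[0,0,0.002,0,0],[0,0,0.001,0,0]]'; python3 k.py
python3 -m inch '[[0,0,0.002,0,0],[0,0,0.001,0,0],[0,0,0.001,0,0],[0,0,0.001,0,0],[0,0,0,0,0]]'; python3 k.py
```

```text
time_s: 7.12
eef_pos: [522.2, 111.8, 116.9]
ee_rot: [0.006, 0.946, 0.325, 0.015]
force: [-3.3, 1.6, 4.7]
grip_width: 0.001
[522.22102741 111.79392579 116.86642799] [-3.27814557  1.58429109  4.69680333] 37.93049075681127
tool d -0.04655749909347162 -1.4385840418547668
time_s: 7.53
eef_pos: [522.2, 111.8, 116.6]
ee_rot: [0.007, 0.945, 0.325, 0.016]
force: [-3.3, 0.5, 4.7]
grip_width: -0.0
[522.24380287 111.83449292 116.57915802] [-3.30377882  0.49664957  4.74989129] 37.982555519190264
tool d -0.08816769552805781 -1.4206673292447665
```

```bash
python3 -m inch '[[0,-0.001,0.004,0,0],[0,0,0.004,0,0],[0,0,0.005,0,0],[0,0,0.005,0,0],[0,0,0.005,0,0]]'; python3 k.py
```

```text
time_s: 7.95
eef_pos: [522.8, 112.0, 115.3]
ee_rot: [0.011, 0.945, 0.327, 0.019]
force: [-25.9, -2.4, 51.6]
grip_width: -0.0
[522.84523758 111.97334257 115.26029794] [-25.94103935  -2.40288833  51.55801353] 38.20655320666415
tool d -0.6410902784912069 -1.6838813589749932
```

The fingers have met a hard stop: 4.7 N at z≈117, then stiff. While letting go I log force against height to see whether the key really travelled on its spring.

```bash
python3 -m inch '[[0,0,0,0,0],[0,0,0,0,0],[0,0,-0.0005,0,0],[0,0,-0.0005,0,0],[0,0,0,0,0]]'
for i in 1 2 3; do python3 -m inch '[[0,0,-0.001,0,0],[0,0,-0.001,0,0],[0,0,0,0,0],[0,0,0,0,0],[0,0,0,0,0]]' | grep -E "eef|force"; done
python3 - <<'E'
from h import *
b=capture("scene");cv2.imwrite("pics/c7.png",cv2.resize(b[140:245,200:340],(800,600),interpolation=cv2.INTER_CUBIC))
E
```

```text
time_s: 8.37
eef_pos: [523.3, 111.9, 120.8]
ee_rot: [0.012, 0.944, 0.328, 0.021]
force: [-1.8, 1.3, 3.2]
grip_width: 0.002
eef_pos: [523.3, 111.8, 121.8]
force: [0.2, 0.3, 1.1]
eef_pos: [523.4, 111.5, 123.5]
force: [-0.1, 0.3, 0.2]
eef_pos: [523.3, 111.5, 125.6]
force: [-0.5, 0.2, 0.1]
```

The spring curve fits the key: about 0 N at 123 mm, 1.1 at 121.8, 3.2 at 120.8, 4.7 at 117, with a hard stop at about 116. So the key made its full 6 mm stroke and came back up. I retreat and do a final check.

```bash
python3 -m inch '[[0,0,-0.015,0,0],[0,0,-0.025,0,0],[0,0,-0.025,0,0],[0,0,-0.025,0,0],[0,0,-0.01,0,0]]'
python3 -m inch '[[-0.018,0.018,0,0,0],[-0.018,0.018,0,0,0],[-0.018,0.018,0,0,0],[-0.018,0.018,0,0,0],[-0.018,0.018,0,0,0]]'
python3 -m inch '[[-0.018,0.018,0,0,0],[-0.018,0.018,0,0,0],[-0.018,0.018,0,0,0],[-0.010,0.010,0,0,0],[0,0,0,0,0]]'
python3 - <<'E'
from h import *
a=capture("top");b=capture("scene");cv2.imwrite("pics/top8.png",a)
A=cv2.resize(a[100:300,80:380],(450,300),interpolation=cv2.INTER_CUBIC);B=cv2.resize(b[130:250,170:310],(350,300),interpolation=cv2.INTER_CUBIC)
cv2.imwrite("pics/c8.png",np.hstack([A,B]))
o=cv2.imread("pics/top0.png")
for n,(x,y,w,h) in dict(rack=(88,148,108,82),spare=(252,105,44,50)).items(): print(n,cv2.absdiff(a,o)[y:y+h,x:x+w].mean())
E
python3 m.py pics/top8.png
```

```text
time_s: 10.08
eef_pos: [516.8, 112.3, 226.3]
ee_rot: [0.011, 0.945, 0.327, 0.017]
force: [0.2, -0.6, 0.2]
grip_width: -0.0
time_s: 10.5
eef_pos: [502.5, -14.5, 230.9]
ee_rot: [0.012, 0.943, 0.331, 0.021]
force: [1.0, -0.7, 0.0]
grip_width: -0.0
time_s: 10.92
eef_pos: [490.8, -112.6, 231.5]
ee_rot: [0.013, 0.944, 0.329, 0.021]
force: [0.6, -0.8, -0.8]
grip_width: 0.0
rack 5.849668774465522
spare 8.393484848484848
strip [304 196  16   9  83] line -74.112885 -254.11288 from axis 105.29140004420574 27.087030684216266 rect ((559.3759155273438, -22.855186462402344), (12.45385456085205, 35.735618591308594), 14.49078369140625)
```

View pics/c8.png

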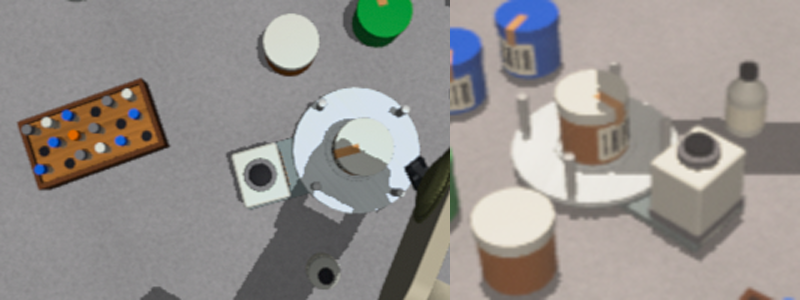

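The final view shows the strip at 105-106° towards the scanner and the jar upright in its ring. The key is up, the spare jar is at (428,201) and the bottle at (463,440) as at the start, the rack looks unmoved, and the arm is clear.

```bash
python3 -c "from rig import finish_job;print(finish_job())"
```

```text
the job is handed in; nothing more can be done
None
```

I turned the table about 82° counter-clockwise by pushing one post with the shut fingers. Then I backed clear, pressed the scanner key fully down, let it go, retreated and handed the job in at about 11 s.

- **Label:** it points at 105–106°, against the scanner direction of 105.6°, so it is well within the 15° allowed. The jar is upright in its ring.
- **Key:** force against height fits a full stroke. The force was zero at about 123 mm, rose to 4.7 N at about 117 mm, and met a hard stop at about 116 mm. It faded again on release.
- **Other things:** the spare jar and reagent bottle are at the same picture positions as at the start, and the rack looks unmoved. A plain picture difference over the rack and spare jar was not zero (mean 5.8 and 8.4 grey levels). I took that as image noise and did not look into it further.
- **Less tidy:** at the bottom of the press the fingertips briefly pushed with about 52 N vertically and 26 N sideways. That is under the 120 N wrist limit. The 40 N limit is for the arm and gripper body, and I took only the fingers to be touching the key.

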